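Put the stacked calibration weights back on their rests

TASK

Take the stack of disc weights apart from the top down, one weight at a time, and set each one upright and centred on the round wooden rest that has the same diameter as the weight, so that every weight ends on its own rest. Set the weights down rather than dropping them, and leave the small pressure gauge where it lies.

Things in the scene. Friction and masses are not known exactly. Their poses are not given: they have to be found in the camera images.
- weight_small_center (a point): Plain steel disc weight, 26 mm diameter, 26 mm thick, about 0.11 kg; top of the stack at the start. This point is its centre, half-way up (13 mm above its underside); z is the disc's axis, upright at the start. Loose; round, so it may be gripped across its rim at any yaw.
- weight_medium_center (a point): Plain steel disc weight, 38 mm diameter, 26 mm thick, about 0.23 kg; second from the top at the start. This point is its centre, half-way up (13 mm above its underside); z is the disc's axis, upright at the start. Loose; round, so it may be gripped across its rim at any yaw.
- weight_large_center (a point): Plain steel disc weight, 50 mm diameter, 26 mm thick, about 0.4 kg; third from the top at the start. This point is its centre, half-way up (13 mm above its underside); z is the disc's axis, upright at the start. Loose; round, so it may be gripped across its rim at any yaw.
- weight_largest_center (a point): Plain steel disc weight, 62 mm diameter, 26 mm thick, about 0.62 kg; bottom of the stack at the start. This point is its centre, half-way up (13 mm above its underside); z is the disc's axis, upright at the start. Loose; round, so it may be gripped across its rim at any yaw.
- rest_small_top (a point): Round pale beech rest, 26 mm diameter (the same as the small weight), 8 mm high, fixed to the worktop. This point is the centre of its flat top, z up; there is no rim.
- rest_medium_top (a point): Round pale beech rest, 38 mm diameter (the same as the medium weight), 8 mm high, fixed to the worktop. This point is the centre of its flat top, z up; there is no rim.
- rest_large_top (a point): Round pale beech rest, 50 mm diameter (the same as the large weight), 8 mm high, fixed to the worktop. This point is the centre of its flat top, z up; there is no rim.
- rest_largest_top (a point): Round pale beech rest, 62 mm diameter (the same as the largest weight), 8 mm high, fixed to the worktop. This point is the centre of its flat top, z up; there is no rim.
- stand_top (a point): Low aluminium plate, 82 mm diameter, 8 mm high, fixed to the worktop, on which the four weights are stacked at the start, centred on it within a few mm, each weight 12 mm smaller in diameter than the one below. This point is the centre of its flat top, z up.
- gauge_center (a point): Small dial pressure gauge with a white face and brass stem, 105 x 69 x 33 mm, lying on its back, loose, on the far side of the work. This point is 16.5 mm above the worktop at the middle of its outline. A bystander: leave it where it lies.

How it is judged:
On the way, in this order (a step that is already met when the one before it is completed fails the run):
1. the small weight stands on the small rest, let go (horizontal distance between weight_small_center and rest_small_top below 0.01 m and z of weight_small_center in the frame of rest_small_top between 0.01 and 0.016 m and angle between weight_small_center's own z axis and vertical below 0.1 rad and contact force between the fingers and weight_small below 0.1 N and linear speed of weight_small below 0.02 m/s), for 0.2 s.
2. the medium weight stands on the medium rest, let go (horizontal distance between weight_medium_center and rest_medium_top below 0.01 m and z of weight_medium_center in the frame of rest_medium_top between 0.01 and 0.016 m and angle between weight_medium_center's own z axis and vertical below 0.1 rad and contact force between the fingers and weight_medium below 0.1 N and linear speed of weight_medium below 0.02 m/s), for 0.2 s.
3. the large weight stands on the large rest, let go (horizontal distance between weight_large_center and rest_large_top below 0.01 m and z of weight_large_center in the frame of rest_large_top between 0.01 and 0.016 m and angle between weight_large_center's own z axis and vertical below 0.1 rad and contact force between the fingers and weight_large below 0.1 N and linear speed of weight_large below 0.02 m/s), for 0.2 s.
4. the largest weight stands on the largest rest, let go (horizontal distance between weight_largest_center and rest_largest_top below 0.01 m and z of weight_largest_center in the frame of rest_largest_top between 0.01 and 0.016 m and angle between weight_largest_center's own z axis and vertical below 0.1 rad and contact force between the fingers and weight_largest below 0.1 N and linear speed of weight_largest below 0.02 m/s), for 0.2 s.
At the end, for the whole second after the job is handed in: Each of the four weights stands upright (within 0.1 rad), at rest and let go, on the rest of its own diameter, its centre within 10 mm of the rest's centre; they were set there one after another from the top of the stack down (all of step 1 and all of step 2 and all of step 3 and all of step 4); the robot touches nothing.
It fails at once if the small weight is dropped (falls free faster than 0.7 m/s, a drop of about 25 mm) (linear speed of weight_small above 0.7 m/s and contact force between the fingers and weight_small below 0.1 N).
It fails at once if the medium weight is dropped (falls free faster than 0.7 m/s, a drop of about 25 mm) (linear speed of weight_medium above 0.7 m/s and contact force between the fingers and weight_medium below 0.1 N).
It fails at once if the large weight is dropped (falls free faster than 0.7 m/s, a drop of about 25 mm) (linear speed of weight_large above 0.7 m/s and contact force between the fingers and weight_large below 0.1 N).
It fails at once if the largest weight is dropped (falls free faster than 0.7 m/s, a drop of about 25 mm) (linear speed of weight_largest above 0.7 m/s and contact force between the fingers and weight_largest below 0.1 N).
It fails at once if the small gauge is moved by more than 20 mm (distance of gauge_center from where it was at the start of the episode above 0.02 m).
It also fails if it takes over 112 s, if anything falls off the work surface, if the arm or the gripper's body presses on something with over 40 N, if the wrist force passes 120 N, or if a joint passes its speed limit or range.

ROBOT

A 6-joint arm with a two-finger parallel gripper is mounted at the origin on a cart in front of the work surface, level with it; the furniture and walls round the work are solid. World frame = base frame: x ahead of the robot, y to its left, z up, the work surface at z = 0. Lengths are in m, angles in rad, forces in N, time in s.
With the tool pointing down it reaches from about 0.3 to 0.85 m from the base axis. Payload 5.4 kg.
Tool frame: the origin (TCP) lies at the very end of the fingers, on their centre line; the grasp point (between the pads) lies 19 mm behind it; y points along the fingers, x is the direction in which the jaws open and shut, and the axes are right-handed (so a half turn about y gives the same grasp; the last joint's range is limited). The gripper opens to 85 mm and grips with 20 to 120 N. Pads are 22 mm wide; open, the fingers measure 114 mm over their backs; the gripper's body (76 mm by 85 mm) begins 54 mm behind the grasp point. The pads swing forward as they close: fully open they stand 13 mm farther back than shut.
Start: joints at [-1.462, 0.158, 1.597, -0, 1.386, -0.21], TCP at [0.18, -0.546, 0.231] pointing down, gripper open.
Joint ranges: [-2.91, 2.91], [-0.94, 2.29], [0.18, 2.7], [-1.29, 4.43], [0.17, 2.64], [-3, 3]. Speed limits (rad/s): [2.57, 2.57, 3.14, 3.14, 3.14, 3.14].

INTERFACE

Orientations are given as a rotation vector (axis times angle).
In Python, from cell import ctrl gives the robot as it stands.
- The arm moves only by the tool drive_tool, never from a script. Its argument "increments" is a list of rows, each an object with "translation": the shift along the tool's x, y, z in m, a list of three; "yaw": the turn about the tool's y in rad. In form: [{"translation": [x, y, z], "yaw": yaw}, ...]. A call has 1 to 10 rows; each row shifts and turns the pose as measured when the row begins, along the tool's axes as they then stand; what a row does not reach is not made up. A row lasts 1/12 s, in which the tool goes at most 41.7 mm and 7.16 degrees, less where a joint would pass 70% of its speed; a pose out of reach is approached as far as the arm can. A call with a gripper value outside its range is refused whole. "grip" is the finger opening in m, from 0 to 0.0854, set as the call begins (left out, the last holds). The fingers move at their own pace and stop on an object; "grip_force" is the grip in N (left out, the last holds). Time passes only in rows, so rows that do not move let the fingers close. It gives the time, the measured TCP pose, the force and the opening at its end, in the units of the state.
- ctrl.get_obs(): the state, without advancing time (a new reading comes with each control period).
- ctrl.read_camera(name): name is "scene" or "top" or "wrist"; returns the picture (400x640x3 uint8, blue, green, red); there is no depth.
- ctrl.get_calibration(name): a dict with "fx", "fy", "cx", "cy" (pixels), "rvec" (rotation vector, rad) and "tvec" (3), from world to camera coordinates, as OpenCV has them. Camera axes: x right, y down, z forward; pixel columns grow to the right and rows downward; lengths in m; the calibration is good to about 2 mm. A picture is of the moment at which its call begins: read the wrist's pose just before it. get_calibration takes no time and is no camera call; for the wrist camera it gives the pose at the moment of the call.
- ctrl.hand_in(): hands the job in, once; it reports no verdict.
The state is a dict: "clock": time; "q": joint angles; "qd": joint speeds; "joint_efforts": joint torques, N m; "eef_pos": TCP position; "eef_rot": TCP orientation; "wrist_force": force on the tool from outside, world axes, zero at the start; "wrist_torque": the same for the moment, N m; "grip_width": opening from 0.0 (shut) to 1.0 (fully open).
Only numpy, scipy, OpenCV 4.12 (cv2) and the standard library are available. Lean on these libraries where they do the work, as an engineer would, in place of code of your own. Each camera call takes 0.05 s, during which the arm holds its last target. There are 200 camera calls.

## Working session

There is one attempt and no reset: what is moved stays moved. The work goes in short steps, Python scripts to look and compute and a tool call to move; the robot and the scene stay as the last step left them, time stands still between calls to the robot, and variables do not carry over. Pictures are saved under pics/ and viewed, about 12 in all and at most 16, crops included, and the job is handed in when it is done.

Besides the shell and the picture viewer there is one more tool, called after "Emit:" by a JSON object that holds its "method" and its "body", one argument or row to a line. drive_tool: Moves the arm, as the interface text tells. Its arguments: {"type":"object","properties":{"increments":{"type":"array","items":{"type":"object","properties":{"translation":{"type":"array","items":{"type":"number"}},"yaw":{"type":"number"}}}},"grip":{"type":"number"},"grip_force":{"type":"number"}},"required":["increments"]}

```bash
ls; mkdir -p pics
python3 - <<'E'
from cell import ctrl
import cv2
for n in("scene","top"):
    im=ctrl.read_camera(n); cv2.imwrite(f"pics/{n}0.png",im); print(n,ctrl.get_calibration(n))
o=ctrl.get_obs(); print(o)
E
```

```text
pics
scene {'fx': 509.17947592019914, 'fy': 509.17947592019914, 'cx': 316.78167337567095, 'cy': 201.1631007269908, 'rvec': array([ 1.22981902, -2.38214384,  0.88686461]), 'tvec': array([0.31266071, 0.3759091 , 1.37148921])}
top {'fx': 492.2876725600477, 'fy': 492.2876725600477, 'cx': 324.64713904750533, 'cy': 198.11704152103619, 'rvec': array([ 2.20886316, -2.1567964 ,  0.10463052]), 'tvec': array([-0.0071219 ,  0.54676588,  1.2275798 ])}
{'clock': 0.1, 'q': array([-1.46210418e+00,  1.59013797e-01,  1.59814037e+00,  6.68251442e-06,
        1.38618901e+00, -2.10075599e-01]), 'qd': array([-7.67843590e-04, -3.01648038e-03, -2.81270910e-03,  5.21801625e-04,
        4.27135539e-04, -2.98622811e-05]), 'joint_efforts': array([-5.33832826e-04, -3.96992648e+01, -3.32337606e+01, -2.30744654e-04,
        4.19715856e-03,  4.33741619e-06]), 'eef_pos': array([ 0.18013693, -0.54547251,  0.23038269]), 'eef_rot': array([-1.34196621,  0.97202948, -0.97009269]), 'wrist_force': array([-1.5073699 , -0.70646809,  0.15475826]), 'wrist_torque': array([ 0.00670183,  0.02723249, -0.01142886]), 'grip_width': 0.9965660657678874}
```

View pics/scene0.png

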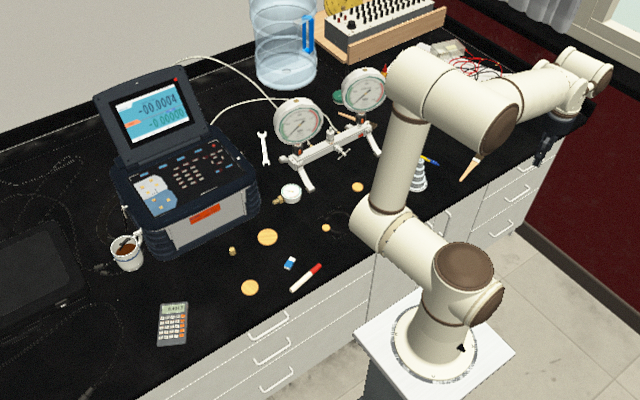

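View pics/top0.png

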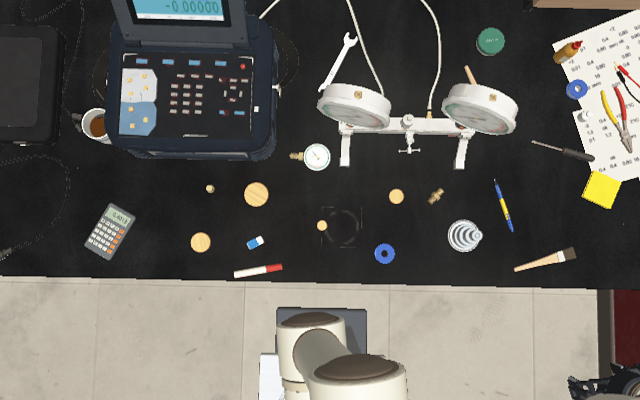

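Top view: the stack is near (464,236). The rests are small (322,225), medium (396,196), large (201,242) and largest (257,194), and the gauge is near (316,157). Next I measure them.

```bash
cat > h.py <<'E'
from cell import ctrl
import cv2, numpy as np
from scipy.spatial.transform import Rotation as Ro
def ray(c,px,z):
    p=cv2.undistortPoints(np.array([[px]],float),np.array([[c["fx"],0,c["cx"]],[0,c["fy"],c["cy"]],[0,0,1]]),None)[0,0]
    R=cv2.Rodrigues(c["rvec"])[0]; o=-R.T@c["tvec"]; d=R.T@np.array([*p,1]); return o+d*(z-o[2])/d[2]
def proj(c,P):
    K=np.array([[c["fx"],0,c["cx"]],[0,c["fy"],c["cy"]],[0,0,1]]); return cv2.projectPoints(np.array([P],float),c["rvec"],np.array(c["tvec"]),K,None)[0][0,0]
def beech(im):
    h=cv2.cvtColor(im,cv2.COLOR_BGR2HSV); return cv2.inRange(h,(8,60,130),(28,200,255))
def tool():
    o=ctrl.get_obs(); R=Ro.from_rotvec(o["eef_rot"]).as_matrix(); return o,R
E
python3 - <<'E'
from h import *
for n in("top","scene"):
    im=cv2.imread(f"pics/{n}0.png"); c=ctrl.get_calibration(n)
    k,l,s,ce=cv2.connectedComponentsWithStats(beech(im))
    for i in range(1,k):
        if s[i,4]>25 and s[i,4]<900: 
            p=ray(c,ce[i],.008); e=ray(c,ce[i]+[s[i,2]/2,0],.008)
            print(n,ce[i].round(1),s[i,2:],p.round(4),"halfw",np.linalg.norm(e-p).round(4))
im=cv2.imread("pics/top0.png"); cv2.imwrite("pics/a.png",np.hstack([cv2.resize(im[205:265,430:500],None,fx=8,fy=8,interpolation=2)]))
o,R=tool(); print(R.round(3)); print(ctrl.get_calibration("wrist"))
E
```

```text
top [590.8   3.5] [106   9 814] [ 1.0886 -0.6949  0.008 ] halfw 0.1431
top [567.   52.4] [ 24  21 188] [ 0.952  -0.6284  0.008 ] halfw 0.0321
top [469.7  74.9] [12 19 93] [ 0.8833 -0.3691  0.008 ] halfw 0.0159
top [357.9  94.4] [ 8  8 51] [ 0.8231 -0.0751  0.008 ] halfw 0.0105
top [607.5 107.5] [ 17  34 142] [ 0.8055 -0.7327  0.008 ] halfw 0.0225
top [492.6  97.2] [ 6  7 36] [ 0.8251 -0.4293  0.008 ] halfw 0.0079
top [428.8 114.3] [ 5  7 30] [ 0.7748 -0.2615  0.008 ] halfw 0.0066
top [296.9 155.7] [13  8 75] [0.6566 0.0803 0.008 ] halfw 0.0168
top [255.7 194. ] [ 24  25 464] [0.5543 0.1833 0.008 ] halfw 0.0308
top [209.5 188.2] [ 8  8 48] [0.5664 0.3022 0.008 ] halfw 0.0103
top [396.  195.9] [ 15  15 178] [ 0.5583 -0.1779  0.008 ] halfw 0.0194
top [435.9 195.7] [15 15 93] [ 0.5613 -0.2811  0.008 ] halfw 0.0194
top [503.9 207.8] [ 8 22 81] [ 0.5343 -0.4569  0.008 ] halfw 0.0104
top [321.5 225. ] [10 11 86] [0.4788 0.0122 0.008 ] halfw 0.0128
top [200.1 242. ] [ 20  20 310] [0.4284 0.32   0.008 ] halfw 0.0254
top [538.8 262.2] [ 45  19 300] [ 0.397  -0.5456  0.008 ] halfw 0.0579
scene 
[... 338 characters left out ...]
6
scene [325.4 227.2] [ 8  8 53] [0.4748 0.0121 0.008 ] halfw 0.0127
scene [267.1 236.6] [ 21  18 274] [0.5502 0.1824 0.008 ] halfw 0.0327
scene [231.8 250.4] [ 7  8 41] [0.5677 0.2978 0.008 ] halfw 0.0107
scene [467.1 280.8] [ 15  10 100] [ 0.0762 -0.2086  0.008 ] halfw 0.0219
scene [249.5 287.2] [ 18  16 224] [0.4245 0.3198 0.008 ] halfw 0.026
scene [182.  325.1] [ 6 13 44] [0.428  0.5308 0.008 ] halfw 0.0082
[[ 0.313 -0.     0.95 ]
 [-0.95   0.002  0.313]
 [-0.002 -1.     0.   ]]
{'fx': 298.5809086907848, 'fy': 298.5809086907848, 'cx': 318.635026714857, 'cy': 199.20014327204117, 'rvec': array([-2.36749449,  1.71096173,  0.22588576]), 'tvec': array([-0.5741978 , -0.03310932,  0.3770914 ])}
```

View pics/a.png

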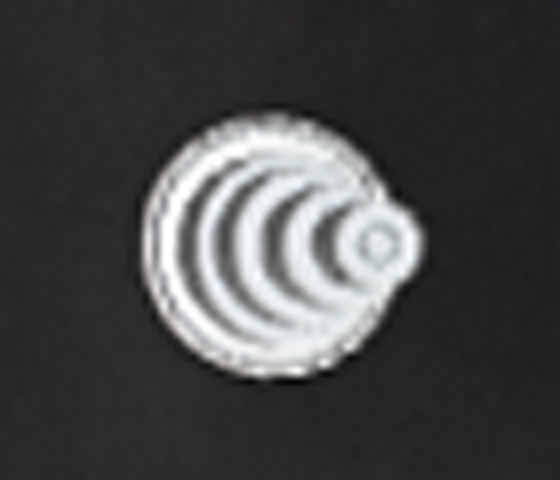

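Run:
```python
from h import *
c=ctrl.get_calibration("top")
f=lambda u,v:(430+(u-3.5)/8,205+(v-3.5)/8)
print("small",ray(c,f(380,241),.112).round(4),"r",np.linalg.norm(ray(c,f(425,241),.112)-ray(c,f(380,241),.112)).round(4))
print("stand",ray(c,f(272,246),.008).round(4),"r",np.linalg.norm(ray(c,f(142,246),.008)-ray(c,f(272,246),.008)).round(4))
im=cv2.imread("pics/top0.png"); g=cv2.cvtColor(im,cv2.COLOR_BGR2GRAY)
m=(g[205:265,430:500]>90).astype(np.uint8); cs=max(cv2.findContours(m,0,1)[0],key=cv2.contourArea)
pts=cs[:,0,:]+[430,205]; W=np.array([ray(c,p,.008)[:2] for p in pts if p[0]<472]); 
A=np.c_[2*W,np.ones(len(W))]; s=np.linalg.lstsq(A,(W**2).sum(1),rcond=None)[0]; print("stand fit",s[:2],np.sqrt(s[2]+s[0]**2+s[1]**2))
w=ctrl.get_calibration("wrist"); Rw=cv2.Rodrigues(w["rvec"])[0]; o,R=tool()
print("wristcam in tool",R.T@(-Rw.T@w["tvec"]-o["eef_pos"]),"fwd",R.T@Rw[2])
for P in [(.451,-.352,.112)]:
    print("delta tool",R.T@(np.array([P[0],P[1],.25])-o["eef_pos"]))
s=ctrl.get_calibration("scene"); print(proj(s,ray(c,f(380,241),.112)))
```

```text
small [ 0.4616 -0.3539  0.112 ] r 0.0133
stand [ 0.4611 -0.3526  0.008 ] r 0.0418
stand fit [ 0.46104142 -0.35223956] 0.040673040175668876
wristcam in tool [-0.00036013 -0.14215118  0.0658334 ] fwd [ 0.00134355  0.9657922  -0.25931376]
delta tool [-0.09887195 -0.01933013  0.31785836]
[418.71749497 159.13913368]
```

Emit:
{"method": "drive_tool", "body": {
  "increments": [
    {"translation": [-0.0095,0,0.033]},
    {"translation": [-0.0095,0,0.033]},
    {"translation": [-0.0095,0,0.033]},
    {"translation": [-0.0095,0,0.033]},
    {"translation": [-0.0095,0,0.033]},
    {"translation": [-0.0095,0,0.033]},
    {"translation": [-0.0095,0,0.033]},
    {"translation": [-0.0095,0,0.033]},
    {"translation": [-0.0095,0,0.033]},
    {"translation": [-0.0095,0,0.033]}
  ],
  "grip": 0.044
}}

```text
schema error: expected keys translation, yaw
```

```bash
cat >> h.py <<'E'
def to(P,n=""):
    o,R=tool(); print(n,"tcp",o["eef_pos"].round(4),"q",o["q"].round(2),"F",o["wrist_force"].round(1),"grip",round(o["grip_width"]*.0854,4),"t",round(o["clock"],2),"tilt",R[:,1].round(3)); print("  delta tool",(R.T@(np.array(P)-o["eef_pos"])).round(4))
E
python3 - <<'E'
from h import *
to([.461,-.353,.2])
w=ctrl.get_calibration("wrist"); im=ctrl.read_camera("wrist"); cv2.imwrite("pics/w1.png",im)
print(proj(w,(.4616,-.3539,.112)),proj(w,(.461,-.3526,.008)))
E
```

```text
tcp [ 0.1801 -0.5455  0.2304] q [-1.46  0.16  1.6   0.    1.39 -0.21] F [-1.5 -0.7  0.2] grip 0.0851 t 0.1 tilt [-0.     0.002 -1.   ]
  delta tool [-0.0947  0.0307  0.327 ]
[ 167.07818282 -320.3732837 ] [ 219.17242727 -164.92501783]
```

View pics/w1.png

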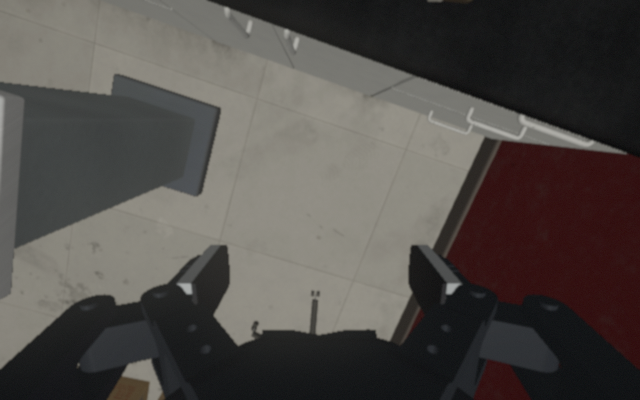

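The move was refused because every row needs a yaw value. The wrist picture shows only the open fingers over the floor. I'll resend the move.

Emit:
{"method": "drive_tool", "body": {
  "increments": [
    {"translation": [-0.0095,0,0.033],"yaw": 0},
    {"translation": [-0.0095,0,0.033],"yaw": 0},
    {"translation": [-0.0095,0,0.033],"yaw": 0},
    {"translation": [-0.0095,0,0.033],"yaw": 0},
    {"translation": [-0.0095,0,0.033],"yaw": 0},
    {"translation": [-0.0095,0,0.033],"yaw": 0},
    {"translation": [-0.0095,0,0.033],"yaw": 0},
    {"translation": [-0.0095,0,0.033],"yaw": 0},
    {"translation": [-0.0095,0,0.033],"yaw": 0},
    {"translation": [-0.0095,0,0.033],"yaw": 0}
  ],
  "grip": 0.044
}}

```text
clock: 0.98
eef_pos: [0.4695, -0.347, 0.2266]
eef_rot: [-1.337, 0.986, -0.976]
wrist_force: [-0.2, -0.5, 0.1]
grip_width: 0.515
```

Run:
```python
from h import *
to([.461,-.353,.2])
w=ctrl.get_calibration("wrist"); im=ctrl.read_camera("wrist"); cv2.imwrite("pics/w2.png",im)
print(proj(w,(.4616,-.3539,.112)),proj(w,(.461,-.3526,.008)))
```

```text
tcp [ 0.4695 -0.347   0.2266] q [-0.84  0.19  1.57 -0.    1.39  0.42] F [-0.2 -0.5  0.1] grip 0.044 t 0.98 tilt [-0.004  0.005 -1.   ]
  delta tool [ 0.0033  0.0267 -0.0099]
[324.07832335 205.89340636] [321.82486924 182.0864132 ]
```

View pics/w2.png

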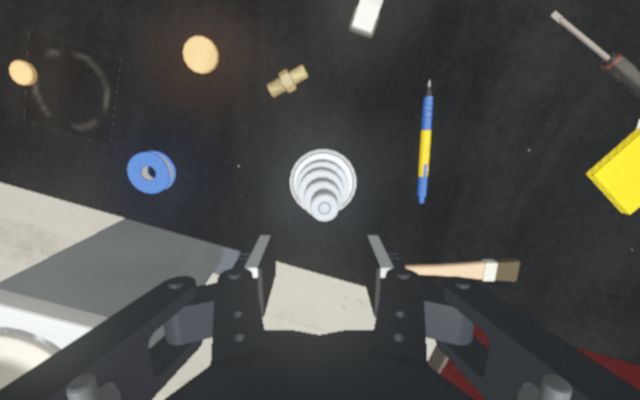

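Emit:
{"method": "drive_tool", "body": {
  "increments": [
    {"translation": [0.002,0.005,-0.005],"yaw": 0},
    {"translation": [0.002,0.01,-0.005],"yaw": 0},
    {"translation": [0,0.02,0],"yaw": 0},
    {"translation": [0,0.02,0],"yaw": 0},
    {"translation": [0,0.02,0],"yaw": 0},
    {"translation": [0,0.015,0],"yaw": 0},
    {"translation": [0,0.005,0],"yaw": 0},
    {"translation": [0,0,0],"yaw": 0}
  ]
}}

```text
clock: 1.7
eef_pos: [0.4583, -0.3519, 0.1218]
eef_rot: [-1.335, 0.988, -0.97]
wrist_force: [-0.2, -1.3, 0.9]
grip_width: 0.512
```

Run:
```python
from h import *
to([.461,-.3535,.089])
```

```text
tcp [ 0.4583 -0.3519  0.1218] q [-0.86  0.28  1.68  0.    1.19  0.4 ] F [-0.2 -1.3  0.9] grip 0.0437 t 1.7 tilt [-0.006  0.01  -1.   ]
  delta tool [0.0027 0.0328 0.0022]
```

Emit:
{"method": "drive_tool", "body": {
  "increments": [
    {"translation": [0.0015,0.005,0.001],"yaw": 0},
    {"translation": [0.001,0.008,0.001],"yaw": 0},
    {"translation": [0,0.008,0],"yaw": 0},
    {"translation": [0,0.007,0],"yaw": 0},
    {"translation": [0,0.004,0],"yaw": 0},
    {"translation": [0,0,0],"yaw": 0}
  ]
}}

```text
clock: 2.2
eef_pos: [0.46, -0.3567, 0.0887]
eef_rot: [-1.335, 0.988, -0.976]
wrist_force: [1.0, -0.1, 0.1]
grip_width: 0.513
```

Run:
```python
from h import *
to([.461,-.3535,.089])
w=ctrl.get_calibration("wrist"); im=ctrl.read_camera("wrist"); cv2.imwrite("pics/w3.png",im[150:400,170:470])
```

```text
tcp [ 0.46   -0.3567  0.0887] q [-0.87  0.33  1.69  0.    1.13  0.4 ] F [ 1.  -0.1  0.1] grip 0.0438 t 2.2 tilt [-0.004  0.006 -1.   ]
  delta tool [-0.0028 -0.0002  0.002 ]
```

View pics/w3.png

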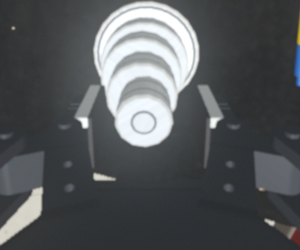

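The small disc sits about 8 px left of the finger mid-line, at crop (142,122). That matches the computed −2.8 mm along tool x. I'll correct and close.

Emit:
{"method": "drive_tool", "body": {
  "increments": [
    {"translation": [-0.0025,0,0.002],"yaw": 0},
    {"translation": [0,0,0],"yaw": 0}
  ]
}}

```text
clock: 2.42
eef_pos: [0.4618, -0.3538, 0.0897]
eef_rot: [-1.335, 0.986, -0.977]
wrist_force: [0.2, -0.8, 0.7]
grip_width: 0.517
```

Emit:
{"method": "drive_tool", "body": {
  "increments": [
    {"translation": [0,0,0],"yaw": 0},
    {"translation": [0,0,0],"yaw": 0},
    {"translation": [0,0,0],"yaw": 0},
    {"translation": [0,0,0],"yaw": 0},
    {"translation": [0,0,0],"yaw": 0},
    {"translation": [0,0,0],"yaw": 0}
  ],
  "grip": 0.015,
  "grip_force": 40
}}

```text
clock: 2.92
eef_pos: [0.4625, -0.3537, 0.0909]
eef_rot: [-1.336, 0.984, -0.978]
wrist_force: [-0.1, 0.6, -2.1]
grip_width: 0.274
```

Run:
```python
from h import *
to([.461,-.3535,.089])
```

```text
tcp [ 0.4625 -0.3537  0.0909] q [-0.86  0.33  1.69  0.    1.13  0.4 ] F [-0.1  0.6 -2.1] grip 0.0234 t 2.92 tilt [-0.002  0.004 -1.   ]
  delta tool [-0.0007  0.0019 -0.0014]
```

Emit:
{"method": "drive_tool", "body": {
  "increments": [
    {"translation": [0,-0.005,0],"yaw": 0},
    {"translation": [0,-0.01,0],"yaw": 0},
    {"translation": [0,-0.01,0],"yaw": 0},
    {"translation": [0,-0.005,0],"yaw": 0}
  ]
}}

```text
clock: 3.25
eef_pos: [0.4616, -0.353, 0.1218]
eef_rot: [-1.335, 0.987, -0.975]
wrist_force: [0.0, -0.4, -0.8]
grip_width: 0.274
```

Run:
```python
from h import *
to([.478,.012,.13])
w=ctrl.get_calibration("wrist"); im=ctrl.read_camera("wrist"); cv2.imwrite("pics/w4.png",im[100:400,120:520])
```

```text
tcp [ 0.4616 -0.353   0.1218] q [-0.86  0.29  1.67  0.    1.19  0.4 ] F [ 0.  -0.4 -0.8] grip 0.0234 t 3.25 tilt [-0.004  0.007 -1.   ]
  delta tool [-0.3432 -0.0058  0.1253]
```

View pics/w4.png

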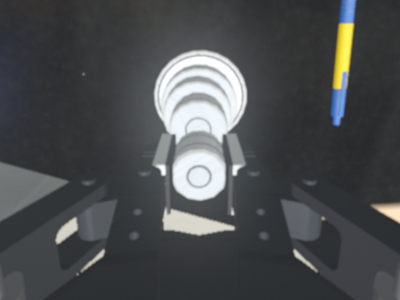

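The small weight is gripped, centred between the pads and clear of the stack. Now to the small rest.

Emit:
{"method": "drive_tool", "body": {
  "increments": [
    {"translation": [-0.025,-0.004,0.008],"yaw": 0},
    {"translation": [-0.035,-0.004,0.013],"yaw": 0},
    {"translation": [-0.035,0,0.013],"yaw": 0},
    {"translation": [-0.035,0,0.013],"yaw": 0},
    {"translation": [-0.035,0,0.013],"yaw": 0},
    {"translation": [-0.035,0,0.013],"yaw": 0},
    {"translation": [-0.035,0,0.013],"yaw": 0},
    {"translation": [-0.035,0,0.013],"yaw": 0},
    {"translation": [-0.035,0,0.013],"yaw": 0},
    {"translation": [-0.02,0,0.007],"yaw": 0}
  ]
}}

```text
clock: 4.13
eef_pos: [0.4821, -0.0021, 0.1386]
eef_rot: [-1.332, 0.979, -1.0]
wrist_force: [0.2, 0.0, -1.4]
grip_width: 0.269
```

Run:
```python
from h import *
to([.478,.012,.05])
w=ctrl.get_calibration("wrist"); im=ctrl.read_camera("wrist"); cv2.imwrite("pics/w5.png",im)
k,l,s,ce=cv2.connectedComponentsWithStats(beech(im))
for i in range(1,k):
    if 60<s[i,4]<6000: print(ce[i].round(1),s[i,2:],ray(w,ce[i],.008).round(4),"r",np.linalg.norm(ray(w,ce[i]+[s[i,2]/2,0],.008)-ray(w,ce[i],.008)).round(4))
```

```text
tcp [ 0.4821 -0.0021  0.1386] q [-0.25  0.    1.96 -0.    1.17  1.02] F [ 0.2  0.  -1.4] grip 0.0229 t 4.13 tilt [ 0.011 -0.006 -1.   ]
  delta tool [-0.0155  0.0885 -0.0006]
[132.5  50.1] [  78   83 5010] [0.5546 0.1807 0.008 ] r 0.0323
[521.4 169.4] [  45   42 1441] [ 0.5579 -0.177   0.008 ] r 0.021
[303.  191.6] [ 29  28 646] [0.4793 0.0112 0.008 ] r 0.0136
[619.6 201. ] [ 47  34 861] [ 0.5575 -0.2815  0.008 ] r 0.0227
```

Emit:
{"method": "drive_tool", "body": {
  "increments": [
    {"translation": [-0.008,0.005,0],"yaw": 0},
    {"translation": [-0.007,0.015,0],"yaw": 0},
    {"translation": [0,0.02,0],"yaw": 0},
    {"translation": [0,0.02,0],"yaw": 0},
    {"translation": [0,0.02,0],"yaw": 0},
    {"translation": [0,0.012,0],"yaw": 0},
    {"translation": [0,0.005,0],"yaw": 0},
    {"translation": [0,0,0],"yaw": 0}
  ]
}}

```text
clock: 4.85
eef_pos: [0.4806, 0.0157, 0.0402]
eef_rot: [-1.328, 0.971, -1.002]
wrist_force: [-0.5, 0.6, -0.9]
grip_width: 0.269
```

Run:
```python
from h import *
to([.4788,.012,.0135])
```

```text
tcp [0.4806 0.0157 0.0402] q [-0.22  0.15  2.02 -0.    0.95  1.06] F [-0.5  0.6 -0.9] grip 0.023 t 4.85 tilt [ 0.019 -0.005 -1.   ]
  delta tool [ 0.0027  0.0266 -0.0033]
```

Emit:
{"method": "drive_tool", "body": {
  "increments": [
    {"translation": [0.0025,0.003,-0.0025],"yaw": 0},
    {"translation": [0,0.008,0],"yaw": 0},
    {"translation": [0,0.008,0],"yaw": 0},
    {"translation": [0,0.004,0],"yaw": 0},
    {"translation": [0,0,0],"yaw": 0},
    {"translation": [0,0,0],"yaw": 0}
  ]
}}

```text
clock: 5.35
eef_pos: [0.4816, 0.0106, 0.0176]
eef_rot: [-1.325, 0.968, -1.007]
wrist_force: [-0.8, -0.9, -1.3]
grip_width: 0.274
```

Run:
```python
from h import *
to([.4788,.012,.0135])
```

```text
tcp [0.4816 0.0106 0.0176] q [-0.23  0.2   2.03 -0.    0.89  1.05] F [-0.8 -0.9 -1.3] grip 0.0234 t 5.35 tilt [ 0.024 -0.007 -1.   ]
  delta tool [-0.0022  0.0041 -0.0024]
```

Emit:
{"method": "drive_tool", "body": {
  "increments": [
    {"translation": [-0.002,0.001,-0.0025],"yaw": 0},
    {"translation": [0,0.002,0],"yaw": 0},
    {"translation": [0,0.0015,0],"yaw": 0},
    {"translation": [0,0,0],"yaw": 0}
  ]
}}

```text
clock: 5.68
eef_pos: [0.4792, 0.012, 0.0134]
eef_rot: [-1.324, 0.967, -1.008]
wrist_force: [0.4, -0.1, -0.4]
grip_width: 0.272
```

Run:
```python
from h import *
to([.4788,.012,.0135])
```

```text
tcp [0.4792 0.012  0.0134] q [-0.23  0.2   2.03 -0.    0.88  1.05] F [ 0.4 -0.1 -0.4] grip 0.0232 t 5.68 tilt [ 0.026 -0.007 -1.   ]
  delta tool [-0.0001 -0.0001 -0.0004]
```

Emit:
{"method": "drive_tool", "body": {
  "increments": [
    {"translation": [0,0,0],"yaw": 0},
    {"translation": [0,0,0],"yaw": 0},
    {"translation": [0,0,0],"yaw": 0},
    {"translation": [0,0,0],"yaw": 0}
  ],
  "grip": 0.042
}}

```text
clock: 6.02
eef_pos: [0.4802, 0.0118, 0.0143]
eef_rot: [-1.324, 0.965, -1.009]
wrist_force: [0.2, -0.2, -0.1]
grip_width: 0.488
```

Emit:
{"method": "drive_tool", "body": {
  "increments": [
    {"translation": [0,-0.005,0],"yaw": 0},
    {"translation": [0,-0.01,0],"yaw": 0},
    {"translation": [0,-0.02,0],"yaw": 0},
    {"translation": [0,-0.03,0],"yaw": 0},
    {"translation": [0,-0.03,0],"yaw": 0},
    {"translation": [0,-0.03,0],"yaw": 0},
    {"translation": [0,-0.01,0],"yaw": 0}
  ]
}}

```text
clock: 6.6
eef_pos: [0.4736, 0.0134, 0.1561]
eef_rot: [-1.326, 0.97, -1.005]
wrist_force: [0.3, -0.4, 0.8]
grip_width: 0.495
```

Run:
```python
from h import *
to([.461,-.353,.13])
w=ctrl.get_calibration("wrist"); im=ctrl.read_camera("wrist"); cv2.imwrite("pics/w6.png",im)
print("pred",proj(w,(.479,.012,.034)))
```

```text
tcp [0.4736 0.0134 0.1561] q [-0.23 -0.05  1.97 -0.    1.2   1.05] F [ 0.3 -0.4  0.8] grip 0.0422 t 6.6 tilt [ 0.022 -0.006 -1.   ]
  delta tool [ 0.3466  0.028  -0.1192]
pred [320.25384229 191.17072044]
```

View pics/w6.png

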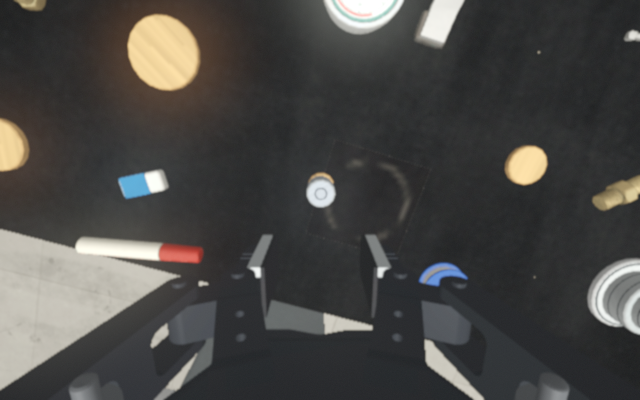

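The small weight stands upright on its rest at (320,192), against a predicted (320,191). Back to the stack.

Emit:
{"method": "drive_tool", "body": {
  "increments": [
    {"translation": [0.025,0,-0.008],"yaw": 0},
    {"translation": [0.035,0,-0.012],"yaw": 0},
    {"translation": [0.035,0,-0.012],"yaw": 0},
    {"translation": [0.035,0,-0.012],"yaw": 0},
    {"translation": [0.035,0,-0.012],"yaw": 0},
    {"translation": [0.035,0,-0.012],"yaw": 0},
    {"translation": [0.035,0,-0.012],"yaw": 0},
    {"translation": [0.035,0,-0.012],"yaw": 0},
    {"translation": [0.03,0,-0.012],"yaw": 0},
    {"translation": [0.015,0,-0.006],"yaw": 0}
  ],
  "grip": 0.056
}}

```text
clock: 7.48
eef_pos: [0.4603, -0.3303, 0.1614]
eef_rot: [-1.325, 0.957, -1.003]
wrist_force: [0.2, 0.9, -0.7]
grip_width: 0.656
```

Run:
```python
from h import *
to([.461,-.353,.1])
w=ctrl.get_calibration("wrist"); im=ctrl.read_camera("wrist"); cv2.imwrite("pics/w7.png",cv2.resize(im[120:300,220:420],None,fx=3,fy=3))
print("pred",proj(w,(.461,-.353,.086)))
```

```text
tcp [ 0.4603 -0.3303  0.1614] q [-0.85  0.18  1.72  0.02  1.22  0.41] F [ 0.2  0.9 -0.7] grip 0.056 t 7.48 tilt [ 0.03  -0.006 -1.   ]
  delta tool [ 0.021   0.0615 -0.0077]
pred [345.78521229 218.71735466]
```

View pics/w7.png

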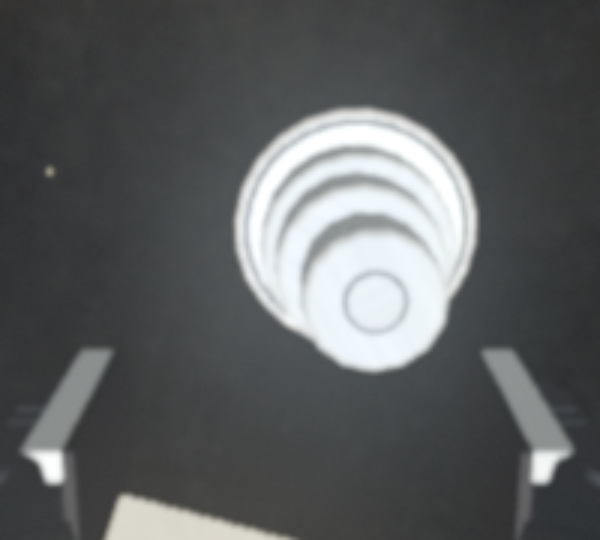

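Medium top centre is seen at (345,220), predicted (345.8,218.7). Descending.

Emit:
{"method": "drive_tool", "body": {
  "increments": [
    {"translation": [0.01,0.002,-0.004],"yaw": 0},
    {"translation": [0.008,0.01,-0.003],"yaw": 0},
    {"translation": [0.002,0.015,0],"yaw": 0},
    {"translation": [0,0.015,0],"yaw": 0},
    {"translation": [0,0.01,0],"yaw": 0},
    {"translation": [0,0.005,0],"yaw": 0},
    {"translation": [0,0,0],"yaw": 0}
  ]
}}

```text
clock: 8.12
eef_pos: [0.4599, -0.3538, 0.0982]
eef_rot: [-1.324, 0.96, -1.001]
wrist_force: [-0.6, 0.4, -0.1]
grip_width: 0.655
```

Run:
```python
from h import *
to([.461,-.353,.063])
```

```text
tcp [ 0.4599 -0.3538  0.0982] q [-0.87  0.29  1.72  0.02  1.11  0.38] F [-0.6  0.4 -0.1] grip 0.0559 t 8.12 tilt [ 0.028 -0.004 -1.   ]
  delta tool [-0.0009  0.0352  0.0004]
```

Emit:
{"method": "drive_tool", "body": {
  "increments": [
    {"translation": [-0.0005,0.005,0],"yaw": 0},
    {"translation": [0,0.01,0],"yaw": 0},
    {"translation": [0,0.01,0],"yaw": 0},
    {"translation": [0,0.006,0],"yaw": 0},
    {"translation": [0,0.002,0],"yaw": 0},
    {"translation": [0,0,0],"yaw": 0}
  ]
}}

```text
clock: 8.62
eef_pos: [0.4616, -0.3526, 0.0627]
eef_rot: [-1.325, 0.958, -1.001]
wrist_force: [-0.7, 0.6, -0.1]
grip_width: 0.653
```

Run:
```python
from h import *
to([.461,-.353,.063])
```

```text
tcp [ 0.4616 -0.3526  0.0627] q [-0.87  0.34  1.73  0.02  1.04  0.38] F [-0.7  0.6 -0.1] grip 0.0558 t 8.62 tilt [ 0.029 -0.005 -1.   ]
  delta tool [ 0.0002 -0.0003 -0.0007]
```

Emit:
{"method": "drive_tool", "body": {
  "increments": [
    {"translation": [0,0,0],"yaw": 0},
    {"translation": [0,0,0],"yaw": 0},
    {"translation": [0,0,0],"yaw": 0},
    {"translation": [0,0,0],"yaw": 0},
    {"translation": [0,0,0],"yaw": 0}
  ],
  "grip": 0.025,
  "grip_force": 50
}}

```text
clock: 9.03
eef_pos: [0.4618, -0.3529, 0.0634]
eef_rot: [-1.325, 0.957, -1.001]
wrist_force: [0.0, 0.3, -1.4]
grip_width: 0.412
```

Emit:
{"method": "drive_tool", "body": {
  "increments": [
    {"translation": [0,-0.003,0],"yaw": 0},
    {"translation": [0,-0.008,0],"yaw": 0},
    {"translation": [0,-0.01,0],"yaw": 0},
    {"translation": [0,-0.01,0],"yaw": 0},
    {"translation": [0,-0.01,0],"yaw": 0},
    {"translation": [0,-0.005,0],"yaw": 0}
  ]
}}

```text
clock: 9.53
eef_pos: [0.4597, -0.3519, 0.113]
eef_rot: [-1.325, 0.959, -0.999]
wrist_force: [0.4, -0.3, -2.1]
grip_width: 0.411
```

Run:
```python
from h import *
to([.558,-.1775,.1])
```

```text
tcp [ 0.4597 -0.3519  0.113 ] q [-0.87  0.27  1.71  0.02  1.14  0.38] F [ 0.4 -0.3 -2.1] grip 0.0351 t 9.53 tilt [ 0.028 -0.004 -1.   ]
  delta tool [-0.1369  0.015   0.1459]
```

Emit:
{"method": "drive_tool", "body": {
  "increments": [
    {"translation": [-0.01,0,0.01],"yaw": 0},
    {"translation": [-0.018,0,0.019],"yaw": 0},
    {"translation": [-0.018,0,0.019],"yaw": 0},
    {"translation": [-0.018,0,0.019],"yaw": 0},
    {"translation": [-0.018,0,0.019],"yaw": 0},
    {"translation": [-0.018,0,0.019],"yaw": 0},
    {"translation": [-0.018,0,0.019],"yaw": 0},
    {"translation": [-0.012,0,0.013],"yaw": 0},
    {"translation": [-0.005,0.005,0.005],"yaw": 0},
    {"translation": [0,0.005,0],"yaw": 0}
  ]
}}

```text
clock: 10.37
eef_pos: [0.5629, -0.1701, 0.1119]
eef_rot: [-1.323, 0.951, -1.01]
wrist_force: [0.4, -0.1, -2.8]
grip_width: 0.415
```

Run:
```python
from h import *
to([.558,-.1775,.04])
w=ctrl.get_calibration("wrist"); im=ctrl.read_camera("wrist"); cv2.imwrite("pics/w8.png",im)
k,l,s,ce=cv2.connectedComponentsWithStats(beech(im))
for i in range(1,k):
    if 60<s[i,4]<6000: print(ce[i].round(1),s[i,2:],ray(w,ce[i],.008).round(4),"r",np.linalg.norm(ray(w,ce[i]+[s[i,2]/2,0],.008)-ray(w,ce[i],.008)).round(4))
```

```text
tcp [ 0.5629 -0.1701  0.1119] q [-0.5   0.28  1.7   0.01  1.12  0.76] F [ 0.4 -0.1 -2.8] grip 0.0355 t 10.37 tilt [ 0.038 -0.01  -0.999]
  delta tool [ 0.0042  0.0718 -0.0093]
[324.7 206.7] [  45   37 1240] [ 0.5617 -0.1781  0.008 ] r 0.0194
[ 97.  227.1] [ 29  26 244] [0.4871 0.0034 0.008 ] r 0.0123
[436.9 241.9] [ 53  36 904] [ 0.5602 -0.2835  0.008 ] r 0.0239
[595.  317.1] [ 24  54 389] [ 0.5336 -0.46    0.008 ] r 0.0118
```

View pics/w8.png

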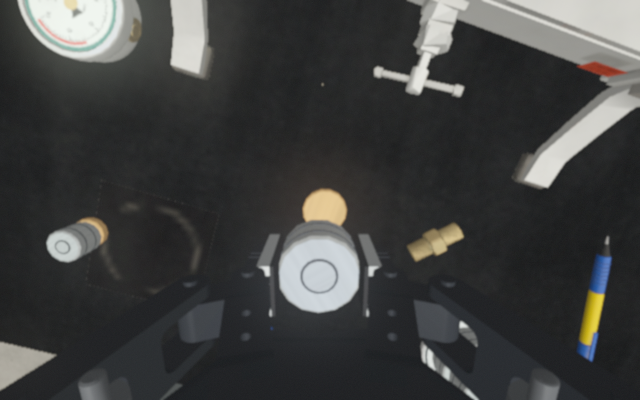

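Emit:
{"method": "drive_tool", "body": {
  "increments": [
    {"translation": [0.002,0.005,-0.005],"yaw": 0},
    {"translation": [0.002,0.012,-0.004],"yaw": 0},
    {"translation": [0,0.018,0],"yaw": 0},
    {"translation": [0,0.018,0],"yaw": 0},
    {"translation": [0,0.012,0],"yaw": 0},
    {"translation": [0,0.005,0],"yaw": 0},
    {"translation": [0,0,0],"yaw": 0}
  ]
}}

```text
clock: 11.0
eef_pos: [0.551, -0.185, 0.0326]
eef_rot: [-1.323, 0.963, -1.014]
wrist_force: [-0.3, 0.1, -2.3]
grip_width: 0.418
```

Run:
```python
from h import *
to([.558,-.1775,.012])
```

```text
tcp [ 0.551  -0.185   0.0326] q [-0.54  0.39  1.75  0.01  0.98  0.74] F [-0.3  0.1 -2.3] grip 0.0357 t 11.0 tilt [ 0.031 -0.01  -0.999]
  delta tool [-0.0055  0.0207  0.0083]
```

Emit:
{"method": "drive_tool", "body": {
  "increments": [
    {"translation": [-0.003,0.001,0.004],"yaw": 0},
    {"translation": [-0.002,0.006,0.003],"yaw": 0},
    {"translation": [0,0.006,0.001],"yaw": 0},
    {"translation": [0,0.003,0],"yaw": 0},
    {"translation": [0,0,0],"yaw": 0},
    {"translation": [0,0,0],"yaw": 0}
  ]
}}

```text
clock: 11.5
eef_pos: [0.5598, -0.1789, 0.0172]
eef_rot: [-1.322, 0.96, -1.017]
wrist_force: [0.3, -0.5, -2.2]
grip_width: 0.413
```

Run:
```python
from h import *
to([.558,-.1775,.012])
```

```text
tcp [ 0.5598 -0.1789  0.0172] q [-0.52  0.42  1.74  0.01  0.95  0.75] F [ 0.3 -0.5 -2.2] grip 0.0352 t 11.5 tilt [ 0.034 -0.012 -0.999]
  delta tool [-0.002   0.0051 -0.0014]
```

Emit:
{"method": "drive_tool", "body": {
  "increments": [
    {"translation": [-0.002,0.001,-0.001],"yaw": 0},
    {"translation": [0,0.002,0],"yaw": 0},
    {"translation": [0,0.002,0],"yaw": 0},
    {"translation": [0,0,0],"yaw": 0},
    {"translation": [0,0,0],"yaw": 0}
  ]
}}

```text
clock: 11.92
eef_pos: [0.5591, -0.1774, 0.0127]
eef_rot: [-1.322, 0.958, -1.018]
wrist_force: [-0.4, 0.6, -1.6]
grip_width: 0.414
```

Run:
```python
from h import *
to([.558,-.1775,.012])
```

```text
tcp [ 0.5591 -0.1774  0.0127] q [-0.52  0.43  1.74  0.01  0.94  0.75] F [-0.4  0.6 -1.6] grip 0.0354 t 11.92 tilt [ 0.036 -0.013 -0.999]
  delta tool [-0.0002  0.0007 -0.0011]
```

Emit:
{"method": "drive_tool", "body": {
  "increments": [
    {"translation": [0,0.001,-0.001],"yaw": 0},
    {"translation": [0,0,0],"yaw": 0}
  ]
}}

```text
clock: 12.08
eef_pos: [0.5581, -0.1778, 0.0117]
eef_rot: [-1.322, 0.958, -1.019]
wrist_force: [0.2, -0.3, -1.5]
grip_width: 0.415
```

Emit:
{"method": "drive_tool", "body": {
  "increments": [
    {"translation": [0,0,0],"yaw": 0},
    {"translation": [0,0,0],"yaw": 0},
    {"translation": [0,0,0],"yaw": 0},
    {"translation": [0,0,0],"yaw": 0}
  ],
  "grip": 0.054
}}

```text
clock: 12.42
eef_pos: [0.5592, -0.1786, 0.013]
eef_rot: [-1.322, 0.955, -1.021]
wrist_force: [0.6, 1.1, 0.4]
grip_width: 0.633
```

Emit:
{"method": "drive_tool", "body": {
  "increments": [
    {"translation": [0,-0.005,0],"yaw": 0},
    {"translation": [0,-0.01,0],"yaw": 0},
    {"translation": [0,-0.02,0],"yaw": 0},
    {"translation": [0,-0.025,0],"yaw": 0},
    {"translation": [0,-0.025,0],"yaw": 0},
    {"translation": [0,-0.015,0],"yaw": 0},
    {"translation": [0,-0.005,0],"yaw": 0}
  ]
}}

```text
clock: 13.0
eef_pos: [0.5542, -0.1766, 0.1252]
eef_rot: [-1.322, 0.957, -1.02]
wrist_force: [0.5, -0.4, 0.2]
grip_width: 0.63
```

Run:
```python
from h import *
to([.461,-.353,.1])
w=ctrl.get_calibration("wrist"); im=ctrl.read_camera("wrist"); cv2.imwrite("pics/w9.png",im[100:300,200:440])
print("pred in crop",proj(w,(.558,-.1775,.034))-[200,100])
```

```text
tcp [ 0.5542 -0.1766  0.1252] q [-0.52  0.25  1.71  0.01  1.14  0.75] F [ 0.5 -0.4  0.2] grip 0.0538 t 13.0 tilt [ 0.037 -0.013 -0.999]
  delta tool [ 0.1413  0.0241 -0.1411]
pred in crop [118.45410621 102.37627098]
```

View pics/w9.png

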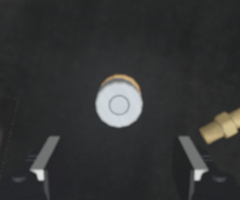

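The medium weight stands on its rest, seen at (119,104) against a predicted (118,102). Back for the large one.

Emit:
{"method": "drive_tool", "body": {
  "increments": [
    {"translation": [0.01,0,-0.01],"yaw": 0},
    {"translation": [0.018,0,-0.018],"yaw": 0},
    {"translation": [0.018,0,-0.018],"yaw": 0},
    {"translation": [0.018,0,-0.018],"yaw": 0},
    {"translation": [0.018,0,-0.018],"yaw": 0},
    {"translation": [0.018,0,-0.018],"yaw": 0},
    {"translation": [0.018,0,-0.018],"yaw": 0},
    {"translation": [0.014,0,-0.014],"yaw": 0},
    {"translation": [0.005,0,-0.005],"yaw": 0},
    {"translation": [0,0,0],"yaw": 0}
  ],
  "grip": 0.07
}}

```text
clock: 13.88
eef_pos: [0.4577, -0.3514, 0.1193]
eef_rot: [-1.321, 0.958, -1.013]
wrist_force: [1.0, 0.0, -0.3]
grip_width: 0.823
```

Run:
```python
from h import *
to([.461,-.353,.07])
w=ctrl.get_calibration("wrist"); im=ctrl.read_camera("wrist"); cv2.imwrite("pics/w10.png",cv2.resize(im[120:300,220:420],None,fx=3,fy=3))
p=proj(w,(.461,-.353,.06)); print("pred",p,"in crop",(p-[220,120])*3)
```

```text
tcp [ 0.4577 -0.3514  0.1193] q [-0.88  0.25  1.72  0.02  1.14  0.39] F [ 1.   0.  -0.3] grip 0.0703 t 13.88 tilt [ 0.035 -0.008 -0.999]
  delta tool [0.0016 0.0494 0.0011]
pred [320.80615202 214.01981669] in crop [302.41845605 282.05945007]
```

View pics/w10.png

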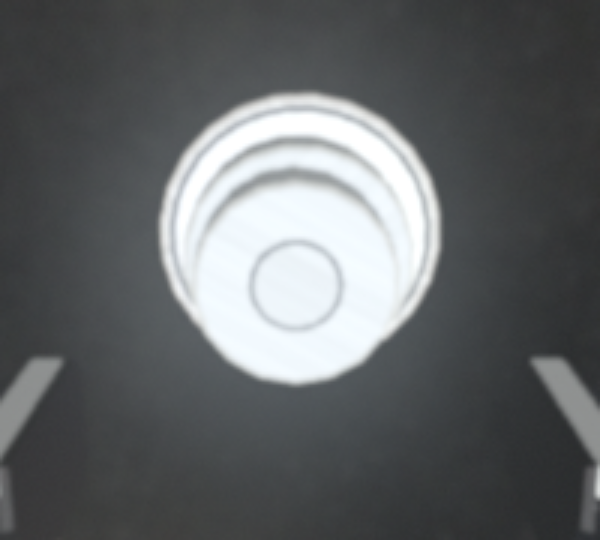

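Large top centre is seen at crop (297,285), predicted (302,282), so it lies about 1 mm off. Descending.

Emit:
{"method": "drive_tool", "body": {
  "increments": [
    {"translation": [0,0.005,0],"yaw": 0},
    {"translation": [0,0.012,0],"yaw": 0},
    {"translation": [0,0.015,0],"yaw": 0},
    {"translation": [0,0.015,0],"yaw": 0},
    {"translation": [0,0.01,0],"yaw": 0},
    {"translation": [0,0.005,0],"yaw": 0},
    {"translation": [0,0,0],"yaw": 0}
  ]
}}

```text
clock: 14.52
eef_pos: [0.4632, -0.343, 0.0498]
eef_rot: [-1.321, 0.954, -1.003]
wrist_force: [-0.0, 0.2, -1.0]
grip_width: 0.816
```

Run:
```python
from h import *
to([.460,-.352,.035])
```

```text
tcp [ 0.4632 -0.343   0.0498] q [-0.86  0.35  1.76  0.03  1.01  0.39] F [-0.   0.2 -1. ] grip 0.0697 t 14.52 tilt [ 0.034 -0.003 -0.999]
  delta tool [ 0.0074  0.0147 -0.0062]
```

Emit:
{"method": "drive_tool", "body": {
  "increments": [
    {"translation": [0.004,0,-0.003],"yaw": 0},
    {"translation": [0.003,0.001,-0.003],"yaw": 0},
    {"translation": [0,0.005,0],"yaw": 0},
    {"translation": [0,0.005,0],"yaw": 0},
    {"translation": [0,0.002,0],"yaw": 0},
    {"translation": [0,0,0],"yaw": 0},
    {"translation": [0,0,0],"yaw": 0}
  ]
}}

```text
clock: 15.1
eef_pos: [0.461, -0.3533, 0.0373]
eef_rot: [-1.322, 0.951, -1.005]
wrist_force: [-0.3, 0.4, 0.5]
grip_width: 0.825
```

Run:
```python
from h import *
to([.460,-.352,.035])
```

```text
tcp [ 0.461  -0.3533  0.0373] q [-0.87  0.38  1.75  0.03  0.99  0.37] F [-0.3  0.4  0.5] grip 0.0704 t 15.1 tilt [ 0.036 -0.006 -0.999]
  delta tool [-0.0016  0.0022 -0.0007]
```

Emit:
{"method": "drive_tool", "body": {
  "increments": [
    {"translation": [-0.001,0.001,-0.001],"yaw": 0},
    {"translation": [0,0.001,0],"yaw": 0},
    {"translation": [0,0,0],"yaw": 0}
  ]
}}

```text
clock: 15.35
eef_pos: [0.46, -0.3528, 0.0355]
eef_rot: [-1.322, 0.95, -1.006]
wrist_force: [0.5, -0.1, 0.4]
grip_width: 0.819
```

Emit:
{"method": "drive_tool", "body": {
  "increments": [
    {"translation": [0,0,0],"yaw": 0},
    {"translation": [0,0,0],"yaw": 0},
    {"translation": [0,0,0],"yaw": 0},
    {"translation": [0,0,0],"yaw": 0},
    {"translation": [0,0,0],"yaw": 0}
  ],
  "grip": 0.037,
  "grip_force": 65
}}

```text
clock: 15.77
eef_pos: [0.4601, -0.3528, 0.0361]
eef_rot: [-1.322, 0.95, -1.006]
wrist_force: [0.2, -1.1, 0.5]
grip_width: 0.551
```

Emit:
{"method": "drive_tool", "body": {
  "increments": [
    {"translation": [0,-0.003,0],"yaw": 0},
    {"translation": [0,-0.008,0],"yaw": 0},
    {"translation": [0,-0.012,0],"yaw": 0},
    {"translation": [0,-0.015,0],"yaw": 0},
    {"translation": [0,-0.015,0],"yaw": 0},
    {"translation": [0,-0.01,0],"yaw": 0},
    {"translation": [0,-0.003,0],"yaw": 0},
    {"translation": [0,0,0],"yaw": 0}
  ]
}}

```text
clock: 16.43
eef_pos: [0.4555, -0.3499, 0.1056]
eef_rot: [-1.32, 0.955, -1.0]
wrist_force: [-0.0, -0.8, -3.3]
grip_width: 0.55
```

Run:
```python
from h import *
to([.428,.32,.1])
```

```text
tcp [ 0.4555 -0.3499  0.1056] q [-0.88  0.27  1.73  0.03  1.12  0.37] F [-0.  -0.8 -3.3] grip 0.047 t 16.43 tilt [ 0.033 -0.002 -0.999]
  delta tool [-0.647   0.0036  0.1759]
```

Emit:
{"method": "drive_tool", "body": {
  "increments": [
    {"translation": [-0.012,0,0.004],"yaw": 0},
    {"translation": [-0.025,0,0.007],"yaw": 0},
    {"translation": [-0.032,0,0.009],"yaw": 0},
    {"translation": [-0.032,0,0.009],"yaw": 0},
    {"translation": [-0.032,0,0.009],"yaw": 0},
    {"translation": [-0.032,0,0.009],"yaw": 0},
    {"translation": [-0.032,0,0.009],"yaw": 0},
    {"translation": [-0.032,0,0.009],"yaw": 0},
    {"translation": [-0.032,0,0.009],"yaw": 0},
    {"translation": [-0.032,0,0.009],"yaw": 0}
  ]
}}

```text
clock: 17.27
eef_pos: [0.4406, -0.0322, 0.0989]
eef_rot: [-1.317, 0.969, -1.003]
wrist_force: [1.0, -0.0, -2.3]
grip_width: 0.549
```

Run:
```python
from h import *
to([.428,.32,.11])
```

```text
tcp [ 0.4406 -0.0322  0.0989] q [-0.36 -0.06  2.1   0.01  1.07  0.91] F [ 1.  -0.  -2.3] grip 0.0468 t 17.27 tilt [ 0.026  0.001 -1.   ]
  delta tool [-0.3405 -0.0109  0.0909]
```

Emit:
{"method": "drive_tool", "body": {
  "increments": [
    {"translation": [-0.032,-0.002,0.009],"yaw": 0},
    {"translation": [-0.032,-0.002,0.009],"yaw": 0},
    {"translation": [-0.032,-0.002,0.009],"yaw": 0},
    {"translation": [-0.032,-0.002,0.009],"yaw": 0},
    {"translation": [-0.032,0,0.009],"yaw": 0},
    {"translation": [-0.032,0,0.009],"yaw": 0},
    {"translation": [-0.032,0,0.009],"yaw": 0},
    {"translation": [-0.032,0,0.008],"yaw": 0},
    {"translation": [-0.025,0,0.006],"yaw": 0},
    {"translation": [-0.012,0,0.003],"yaw": 0}
  ]
}}

```text
clock: 18.1
eef_pos: [0.4147, 0.2944, 0.1006]
eef_rot: [-1.325, 0.977, -0.989]
wrist_force: [0.1, -0.4, -2.0]
grip_width: 0.549
```

Emit:
{"method": "drive_tool", "body": {
  "increments": [
    {"translation": [0,0,0],"yaw": 0},
    {"translation": [0,0,0],"yaw": 0}
  ]
}}

```text
clock: 18.27
eef_pos: [0.4115, 0.2973, 0.099]
eef_rot: [-1.33, 0.975, -0.983]
wrist_force: [0.5, 0.3, -3.5]
grip_width: 0.546
```

Run:
```python
from h import *
to([.428,.32,.05])
w=ctrl.get_calibration("wrist"); im=ctrl.read_camera("wrist"); cv2.imwrite("pics/w11.png",im)
k,l,s,ce=cv2.connectedComponentsWithStats(beech(im))
for i in range(1,k):
    if 60<s[i,4]<6000: print(ce[i].round(1),s[i,2:],ray(w,ce[i],.008).round(4),"r",np.linalg.norm(ray(w,ce[i]+[s[i,2]/2,0],.008)-ray(w,ce[i],.008)).round(4))
```

```text
tcp [0.4115 0.2973 0.099 ] q [0.39 0.13 1.91 0.   1.09 1.65] F [ 0.5  0.3 -3.5] grip 0.0466 t 18.27 tilt [ 0.009  0.005 -1.   ]
  delta tool [-0.0165  0.0492  0.0221]
[381.5   6.2] [ 29  16 347] [0.5601 0.2989 0.008 ] r 0.01
[38.7 63.8] [ 21  21 256] [0.4506 0.5225 0.008 ] r 0.0076
[27.3 78.9] [ 21  21 249] [0.4376 0.5296 0.008 ] r 0.0077
[16.4 93.7] [ 20  20 239] [0.4246 0.5367 0.008 ] r 0.0074
[  6.6 108.4] [ 16  19 209] [0.4116 0.543  0.008 ] r 0.006
[298.4 175.7] [  64   63 3155] [0.4288 0.3199 0.008 ] r 0.0254
```

View pics/w11.png

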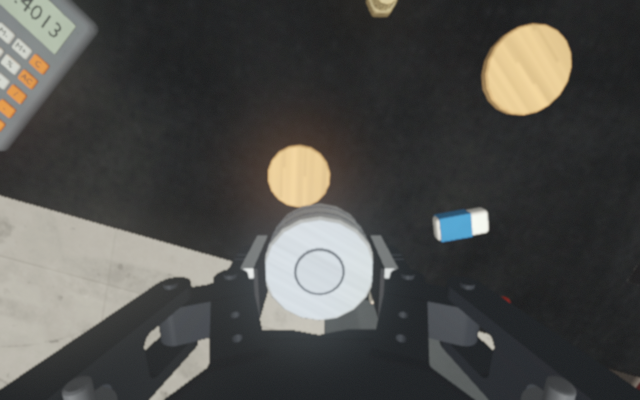

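The large rest is seen unoccluded at (0.4288, 0.3199), which agrees with the top camera. Aligning and lowering.

Emit:
{"method": "drive_tool", "body": {
  "increments": [
    {"translation": [-0.006,0,0.008],"yaw": 0},
    {"translation": [-0.006,0.003,0.008],"yaw": 0},
    {"translation": [-0.004,0.01,0.006],"yaw": 0},
    {"translation": [0,0.015,0],"yaw": 0},
    {"translation": [0,0.015,0],"yaw": 0},
    {"translation": [0,0.01,0],"yaw": 0},
    {"translation": [0,0.005,0],"yaw": 0},
    {"translation": [0,0,0],"yaw": 0},
    {"translation": [0,0,0],"yaw": 0}
  ]
}}

```text
clock: 19.07
eef_pos: [0.4332, 0.3156, 0.0387]
eef_rot: [-1.324, 0.984, -0.993]
wrist_force: [-0.1, 0.5, -3.0]
grip_width: 0.552
```

Run:
```python
from h import *
to([.4286,.32,.011])
```

```text
tcp [0.4332 0.3156 0.0387] q [0.4  0.29 1.86 0.   0.98 1.68] F [-0.1  0.5 -3. ] grip 0.0472 t 19.07 tilt [ 0.01   0.005 -1.   ]
  delta tool [-0.0055  0.0277 -0.0034]
```

Emit:
{"method": "drive_tool", "body": {
  "increments": [
    {"translation": [-0.003,0,-0.002],"yaw": 0},
    {"translation": [-0.002,0.004,-0.001],"yaw": 0},
    {"translation": [0,0.007,0],"yaw": 0},
    {"translation": [0,0.006,0],"yaw": 0},
    {"translation": [0,0.003,0],"yaw": 0},
    {"translation": [0,0,0],"yaw": 0},
    {"translation": [0,0,0],"yaw": 0}
  ]
}}

```text
clock: 19.65
eef_pos: [0.4304, 0.3208, 0.0193]
eef_rot: [-1.32, 0.982, -0.995]
wrist_force: [0.0, 0.0, -3.1]
grip_width: 0.55
```

Run:
```python
from h import *
to([.4286,.32,.011])
```

```text
tcp [0.4304 0.3208 0.0193] q [0.42 0.32 1.86 0.   0.94 1.69] F [ 0.   0.  -3.1] grip 0.047 t 19.65 tilt [ 0.015  0.006 -1.   ]
  delta tool [ 0.0002  0.0082 -0.0021]
```

Emit:
{"method": "drive_tool", "body": {
  "increments": [
    {"translation": [0,0.002,-0.002],"yaw": 0},
    {"translation": [0,0.003,0],"yaw": 0},
    {"translation": [0,0.002,0],"yaw": 0},
    {"translation": [0,0,0],"yaw": 0},
    {"translation": [0,0,0],"yaw": 0}
  ]
}}

```text
clock: 20.07
eef_pos: [0.4286, 0.3202, 0.0117]
eef_rot: [-1.319, 0.982, -0.995]
wrist_force: [-0.8, 0.6, -3.5]
grip_width: 0.549
```

Run:
```python
from h import *
to([.4286,.32,.011])
```

```text
tcp [0.4286 0.3202 0.0117] q [ 0.42  0.33  1.87 -0.    0.92  1.69] F [-0.8  0.6 -3.5] grip 0.0469 t 20.07 tilt [ 0.015  0.007 -1.   ]
  delta tool [ 0.0002  0.0007 -0.0001]
```

Emit:
{"method": "drive_tool", "body": {
  "increments": [
    {"translation": [0,0.001,0],"yaw": 0},
    {"translation": [0,0,0],"yaw": 0}
  ]
}}

```text
clock: 20.23
eef_pos: [0.4289, 0.3203, 0.0108]
eef_rot: [-1.319, 0.981, -0.995]
wrist_force: [0.3, 0.3, -3.2]
grip_width: 0.547
```

Emit:
{"method": "drive_tool", "body": {
  "increments": [
    {"translation": [0,0,0],"yaw": 0},
    {"translation": [0,0,0],"yaw": 0},
    {"translation": [0,0,0],"yaw": 0},
    {"translation": [0,0,0],"yaw": 0}
  ],
  "grip": 0.067
}}

```text
clock: 20.57
eef_pos: [0.4312, 0.3213, 0.013]
eef_rot: [-1.314, 0.979, -0.997]
wrist_force: [1.1, -0.3, 0.8]
grip_width: 0.788
```

Emit:
{"method": "drive_tool", "body": {
  "increments": [
    {"translation": [0,-0.005,0],"yaw": 0},
    {"translation": [0,-0.01,0],"yaw": 0},
    {"translation": [0,-0.02,0],"yaw": 0},
    {"translation": [0,-0.025,0],"yaw": 0},
    {"translation": [0,-0.025,0],"yaw": 0},
    {"translation": [0,-0.015,0],"yaw": 0},
    {"translation": [0,-0.005,0],"yaw": 0},
    {"translation": [0,0,0],"yaw": 0}
  ]
}}

```text
clock: 21.23
eef_pos: [0.4297, 0.3207, 0.1283]
eef_rot: [-1.311, 0.977, -0.998]
wrist_force: [1.2, 0.6, -1.0]
grip_width: 0.783
```

Run:
```python
from h import *
to([.461,-.352,.11])
w=ctrl.get_calibration("wrist"); im=ctrl.read_camera("wrist"); cv2.imwrite("pics/w12.png",im[100:300,200:440])
print("pred in crop",proj(w,(.4286,.32,.034))-[200,100])
```

```text
tcp [0.4297 0.3207 0.1283] q [0.42 0.14 1.83 0.   1.15 1.69] F [ 1.2  0.6 -1. ] grip 0.0669 t 21.23 tilt [ 0.023  0.01  -1.   ]
  delta tool [ 0.6531  0.0121 -0.165 ]
pred in crop [119.50188268 106.27183773]
```

View pics/w12.png

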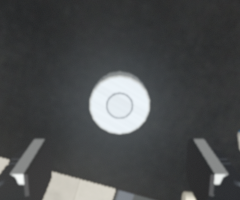

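The large weight stands at (119,105), predicted (119.5,106). Returning for the largest.

Emit:
{"method": "drive_tool", "body": {
  "increments": [
    {"translation": [0.015,0,-0.004],"yaw": 0},
    {"translation": [0.028,0,-0.007],"yaw": 0},
    {"translation": [0.035,0,-0.009],"yaw": 0},
    {"translation": [0.035,0,-0.009],"yaw": 0},
    {"translation": [0.035,0,-0.009],"yaw": 0},
    {"translation": [0.035,0,-0.009],"yaw": 0},
    {"translation": [0.035,0,-0.009],"yaw": 0},
    {"translation": [0.035,0,-0.009],"yaw": 0},
    {"translation": [0.035,0,-0.009],"yaw": 0},
    {"translation": [0.035,0,-0.009],"yaw": 0}
  ],
  "grip": 0.08
}}

```text
clock: 22.12
eef_pos: [0.4365, -0.0197, 0.1134]
eef_rot: [-1.324, 0.981, -0.977]
wrist_force: [0.0, 0.4, 0.8]
grip_width: 0.942
```

Run:
```python
from h import *
to([.461,-.352,.12])
```

```text
tcp [ 0.4365 -0.0197  0.1134] q [-0.33 -0.08  2.09  0.02  1.13  0.92] F [0.  0.4 0.8] grip 0.0804 t 22.12 tilt [ 0.007  0.013 -1.   ]
  delta tool [ 0.3241 -0.0108 -0.0767]
```

Emit:
{"method": "drive_tool", "body": {
  "increments": [
    {"translation": [0.035,-0.002,-0.008],"yaw": 0},
    {"translation": [0.035,-0.002,-0.008],"yaw": 0},
    {"translation": [0.035,-0.002,-0.008],"yaw": 0},
    {"translation": [0.035,-0.002,-0.008],"yaw": 0},
    {"translation": [0.035,-0.002,-0.008],"yaw": 0},
    {"translation": [0.035,0,-0.008],"yaw": 0},
    {"translation": [0.035,0,-0.008],"yaw": 0},
    {"translation": [0.03,0,-0.007],"yaw": 0},
    {"translation": [0.018,0,-0.004],"yaw": 0},
    {"translation": [0.008,0,-0.002],"yaw": 0}
  ]
}}

```text
clock: 22.95
eef_pos: [0.4504, -0.3442, 0.104]
eef_rot: [-1.32, 1.005, -0.966]
wrist_force: [-0.0, 0.1, -0.3]
grip_width: 0.938
```

Emit:
{"method": "drive_tool", "body": {
  "increments": [
    {"translation": [0,0,0],"yaw": 0},
    {"translation": [0,0,0],"yaw": 0},
    {"translation": [0,0,0],"yaw": 0}
  ]
}}

```text
clock: 23.2
eef_pos: [0.4488, -0.343, 0.1007]
eef_rot: [-1.317, 1.011, -0.962]
wrist_force: [0.1, -0.3, 0.0]
grip_width: 0.932
```

Run:
```python
from h import *
to([.461,-.352,.05])
w=ctrl.get_calibration("wrist"); im=ctrl.read_camera("wrist"); cv2.imwrite("pics/w13.png",cv2.resize(im[100:300,200:440],None,fx=3,fy=3))
p=proj(w,(.461,-.352,.034)); print("pred",p,"in crop",(p-[200,100])*3)
```

```text
tcp [ 0.4488 -0.343   0.1007] q [-0.87  0.29  1.71  0.01  1.17  0.4 ] F [ 0.1 -0.3  0. ] grip 0.0796 t 23.2 tilt [-0.013  0.031 -0.999]
  delta tool [0.0139 0.0502 0.0093]
pred [338.67483901 199.90754459] in crop [416.02451703 299.72263378]
```

View pics/w13.png

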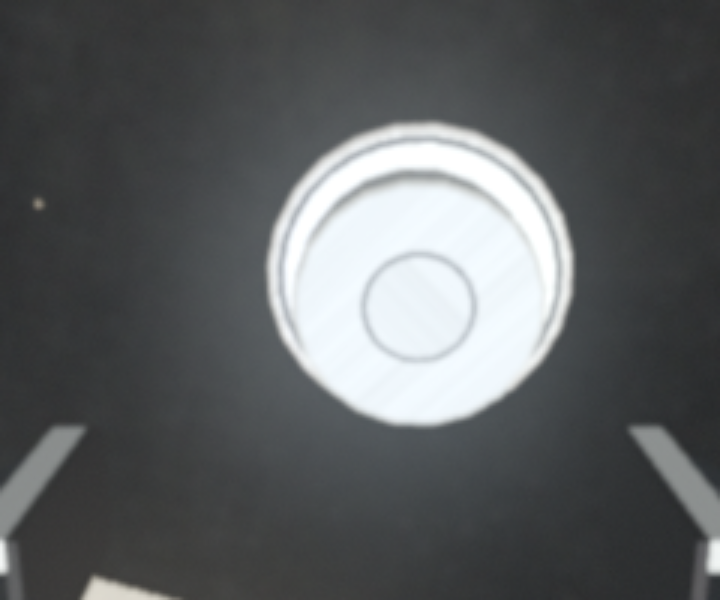

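The largest weight is seen at crop (419,307), predicted (416,300), so it lies near (0.4596, −0.3532). I'll align before descending.

Emit:
{"method": "drive_tool", "body": {
  "increments": [
    {"translation": [0.006,0,0.003],"yaw": 0},
    {"translation": [0.006,0,0.003],"yaw": 0},
    {"translation": [0.002,0.003,0.002],"yaw": 0},
    {"translation": [0,0.008,0],"yaw": 0},
    {"translation": [0,0.008,0],"yaw": 0},
    {"translation": [0,0.003,0],"yaw": 0},
    {"translation": [0,0,0],"yaw": 0},
    {"translation": [0,0,0],"yaw": 0}
  ]
}}

```text
clock: 23.92
eef_pos: [0.4622, -0.3491, 0.0752]
eef_rot: [-1.318, 1.008, -0.956]
wrist_force: [0.8, -0.3, 0.4]
grip_width: 0.938
```

Run:
```python
from h import *
to([.4596,-.3532,.010])
```

```text
tcp [ 0.4622 -0.3491  0.0752] q [-0.86  0.36  1.68  0.01  1.13  0.4 ] F [ 0.8 -0.3  0.4] grip 0.0801 t 23.92 tilt [-0.015  0.033 -0.999]
  delta tool [ 0.0055  0.065  -0.0034]
```

Emit:
{"method": "drive_tool", "body": {
  "increments": [
    {"translation": [0.003,0.004,-0.002],"yaw": 0},
    {"translation": [0.002,0.008,-0.001],"yaw": 0},
    {"translation": [0,0.008,0],"yaw": 0},
    {"translation": [0,0.008,0],"yaw": 0},
    {"translation": [0,0.005,0],"yaw": 0},
    {"translation": [0,0.002,0],"yaw": 0},
    {"translation": [0,0,0],"yaw": 0},
    {"translation": [0,0,0],"yaw": 0}
  ]
}}

```text
clock: 24.58
eef_pos: [0.4592, -0.3538, 0.0354]
eef_rot: [-1.318, 1.01, -0.955]
wrist_force: [-0.0, 0.2, -0.3]
grip_width: 0.941
```

Run:
```python
from h import *
to([.4596,-.3532,.010])
```

```text
tcp [ 0.4592 -0.3538  0.0354] q [-0.87  0.42  1.69  0.01  1.06  0.39] F [-0.   0.2 -0.3] grip 0.0804 t 24.58 tilt [-0.016  0.034 -0.999]
  delta tool [0.0005 0.0254 0.0007]
```

Emit:
{"method": "drive_tool", "body": {
  "increments": [
    {"translation": [0,0.003,0.0005],"yaw": 0},
    {"translation": [0,0.007,0],"yaw": 0},
    {"translation": [0,0.007,0],"yaw": 0},
    {"translation": [0,0.004,0],"yaw": 0},
    {"translation": [0,0.001,0],"yaw": 0},
    {"translation": [0,0,0],"yaw": 0},
    {"translation": [0,0,0],"yaw": 0}
  ]
}}

```text
clock: 25.17
eef_pos: [0.4598, -0.353, 0.0116]
eef_rot: [-1.318, 1.009, -0.956]
wrist_force: [-0.3, -0.0, -0.3]
grip_width: 0.941
```

Run:
```python
from h import *
to([.4596,-.3532,.010])
```

```text
tcp [ 0.4598 -0.353   0.0116] q [-0.87  0.46  1.7   0.01  1.02  0.4 ] F [-0.3 -0.  -0.3] grip 0.0803 t 25.17 tilt [-0.015  0.033 -0.999]
  delta tool [ 0.0001  0.0016 -0.0003]
```

Emit:
{"method": "drive_tool", "body": {
  "increments": [
    {"translation": [0,0.0005,0],"yaw": 0},
    {"translation": [0,0,0],"yaw": 0},
    {"translation": [0,0,0],"yaw": 0},
    {"translation": [0,0,0],"yaw": 0},
    {"translation": [0,0,0],"yaw": 0},
    {"translation": [0,0,0],"yaw": 0}
  ],
  "grip": 0.048,
  "grip_force": 80
}}

```text
clock: 25.67
eef_pos: [0.4599, -0.3528, 0.0121]
eef_rot: [-1.318, 1.009, -0.955]
wrist_force: [0.3, 0.0, -0.9]
grip_width: 0.682
```

Emit:
{"method": "drive_tool", "body": {
  "increments": [
    {"translation": [0,-0.003,0],"yaw": 0},
    {"translation": [0,-0.008,0],"yaw": 0},
    {"translation": [0,-0.012,0],"yaw": 0},
    {"translation": [0,-0.015,0],"yaw": 0},
    {"translation": [0,-0.015,0],"yaw": 0},
    {"translation": [0,-0.015,0],"yaw": 0},
    {"translation": [0,-0.01,0],"yaw": 0},
    {"translation": [0,-0.003,0],"yaw": 0},
    {"translation": [0,0,0],"yaw": 0}
  ]
}}

```text
clock: 26.42
eef_pos: [0.4576, -0.3516, 0.0951]
eef_rot: [-1.315, 1.018, -0.945]
wrist_force: [-0.0, 1.2, -6.8]
grip_width: 0.685
```

Run:
```python
from h import *
to([.5545,.182,.11])
```

```text
tcp [ 0.4576 -0.3516  0.0951] q [-0.87  0.34  1.67  0.01  1.18  0.4 ] F [-0.   1.2 -6.8] grip 0.0585 t 26.42 tilt [-0.023  0.043 -0.999]
  delta tool [-0.4812  0.0059  0.2505]
```

Emit:
{"method": "drive_tool", "body": {
  "increments": [
    {"translation": [-0.012,-0.002,0.006],"yaw": 0},
    {"translation": [-0.024,-0.002,0.012],"yaw": 0},
    {"translation": [-0.03,-0.001,0.015],"yaw": 0},
    {"translation": [-0.03,0,0.015],"yaw": 0},
    {"translation": [-0.03,0,0.015],"yaw": 0},
    {"translation": [-0.03,0,0.015],"yaw": 0},
    {"translation": [-0.03,0,0.015],"yaw": 0},
    {"translation": [-0.03,0,0.015],"yaw": 0},
    {"translation": [-0.03,0,0.015],"yaw": 0},
    {"translation": [-0.03,0,0.015],"yaw": 0}
  ]
}}

```text
clock: 27.25
eef_pos: [0.504, -0.0354, 0.1063]
eef_rot: [-1.313, 1.035, -0.946]
wrist_force: [-0.0, 0.1, -6.8]
grip_width: 0.683
```

Run:
```python
from h import *
to([.5545,.182,.11])
```

```text
tcp [ 0.504  -0.0354  0.1063] q [-0.33  0.14  1.88  0.04  1.17  0.94] F [-0.   0.1 -6.8] grip 0.0584 t 27.25 tilt [-0.032  0.047 -0.998]
  delta tool [-0.1939  0.0049  0.1104]
```

Emit:
{"method": "drive_tool", "body": {
  "increments": [
    {"translation": [-0.028,0,0.016],"yaw": 0},
    {"translation": [-0.028,0,0.016],"yaw": 0},
    {"translation": [-0.028,0,0.016],"yaw": 0},
    {"translation": [-0.028,0,0.016],"yaw": 0},
    {"translation": [-0.026,0,0.015],"yaw": 0},
    {"translation": [-0.02,0,0.012],"yaw": 0},
    {"translation": [-0.012,0,0.007],"yaw": 0},
    {"translation": [-0.004,0,0.002],"yaw": 0},
    {"translation": [0,0,0],"yaw": 0},
    {"translation": [0,0,0],"yaw": 0}
  ]
}}

```text
clock: 28.08
eef_pos: [0.5393, 0.1822, 0.1059]
eef_rot: [-1.325, 1.042, -0.924]
wrist_force: [0.1, -0.9, -5.9]
grip_width: 0.679
```

Run:
```python
from h import *
to([.5545,.182,.013])
w=ctrl.get_calibration("wrist"); im=ctrl.read_camera("wrist"); cv2.imwrite("pics/w14.png",im)
k,l,s,ce=cv2.connectedComponentsWithStats(beech(im))
for i in range(1,k):
    if 300<s[i,4]<6000: print(ce[i].round(1),s[i],ray(w,ce[i],.008).round(4))
print("pred rest",proj(w,(.5545,.182,.008)))
```

```text
tcp [0.5393 0.1822 0.1059] q [0.08 0.3  1.7  0.06 1.2  1.33] F [ 0.1 -0.9 -5.9] grip 0.058 t 28.08 tilt [-0.051  0.05  -0.997]
  delta tool [0.0105 0.0918 0.0176]
[520.5  96. ] [ 489   78   61   38 1248] [0.6562 0.0713 0.008 ]
[191.4 122.6] [176 110  32  26 649] [0.5646 0.3022 0.008 ]
[332.9 172.3] [ 294  142   77   64 3578] [0.5609 0.1833 0.008 ]
pred rest [331.91028108 180.13451711]
```

Emit:
{"method": "drive_tool", "body": {
  "increments": [
    {"translation": [0.003,0.002,0.006],"yaw": 0},
    {"translation": [0.003,0.005,0.006],"yaw": 0},
    {"translation": [0.002,0.01,0.003],"yaw": 0},
    {"translation": [0.001,0.014,0.001],"yaw": 0},
    {"translation": [0.001,0.014,0.001],"yaw": 0},
    {"translation": [0,0.01,0],"yaw": 0},
    {"translation": [0,0.004,0],"yaw": 0},
    {"translation": [0,0,0],"yaw": 0},
    {"translation": [0,0,0],"yaw": 0}
  ]
}}

```text
clock: 28.88
eef_pos: [0.5582, 0.1729, 0.0385]
eef_rot: [-1.324, 1.051, -0.932]
wrist_force: [0.3, 0.1, -5.8]
grip_width: 0.682
```

Run:
```python
from h import *
to([.5545,.182,.013])
```

```text
tcp [0.5582 0.1729 0.0385] q [0.07 0.43 1.67 0.06 1.09 1.32] F [ 0.3  0.1 -5.8] grip 0.0582 t 28.88 tilt [-0.053  0.049 -0.997]
  delta tool [-0.0082  0.0261 -0.    ]
```

Emit:
{"method": "drive_tool", "body": {
  "increments": [
    {"translation": [-0.004,0.001,0],"yaw": 0},
    {"translation": [-0.003,0.004,0],"yaw": 0},
    {"translation": [-0.001,0.006,0],"yaw": 0},
    {"translation": [0,0.006,0],"yaw": 0},
    {"translation": [0,0.002,0],"yaw": 0},
    {"translation": [0,0,0],"yaw": 0},
    {"translation": [0,0,0],"yaw": 0}
  ]
}}

```text
clock: 29.47
eef_pos: [0.5564, 0.1831, 0.0207]
eef_rot: [-1.321, 1.047, -0.933]
wrist_force: [0.3, -0.1, -6.5]
grip_width: 0.684
```

Run:
```python
from h import *
to([.5545,.182,.013])
```

```text
tcp [0.5564 0.1831 0.0207] q [0.08 0.46 1.68 0.06 1.05 1.33] F [ 0.3 -0.1 -6.5] grip 0.0584 t 29.47 tilt [-0.048  0.05  -0.998]
  delta tool [ 0.001   0.0077 -0.0019]
```

Emit:
{"method": "drive_tool", "body": {
  "increments": [
    {"translation": [0.0005,0.001,-0.001],"yaw": 0},
    {"translation": [0,0.003,0],"yaw": 0},
    {"translation": [0,0.003,0],"yaw": 0},
    {"translation": [0,0,0],"yaw": 0},
    {"translation": [0,0,0],"yaw": 0}
  ]
}}

```text
clock: 29.88
eef_pos: [0.5557, 0.1824, 0.0135]
eef_rot: [-1.32, 1.046, -0.934]
wrist_force: [0.2, 0.1, -6.9]
grip_width: 0.685
```

Run:
```python
from h import *
to([.5545,.182,.013])
```

```text
tcp [0.5557 0.1824 0.0135] q [0.08 0.47 1.68 0.06 1.04 1.33] F [ 0.2  0.1 -6.9] grip 0.0585 t 29.88 tilt [-0.047  0.05  -0.998]
  delta tool [ 0.0001  0.0006 -0.0013]
```

Emit:
{"method": "drive_tool", "body": {
  "increments": [
    {"translation": [0,0.001,-0.001],"yaw": 0},
    {"translation": [0,0.0005,0],"yaw": 0},
    {"translation": [0,0,0],"yaw": 0}
  ]
}}

```text
clock: 30.13
eef_pos: [0.5555, 0.1823, 0.0132]
eef_rot: [-1.319, 1.045, -0.935]
wrist_force: [0.3, 0.1, -6.8]
grip_width: 0.683
```

Emit:
{"method": "drive_tool", "body": {
  "increments": [
    {"translation": [0,0,0],"yaw": 0},
    {"translation": [0,0,0],"yaw": 0},
    {"translation": [0,0,0],"yaw": 0},
    {"translation": [0,0,0],"yaw": 0}
  ],
  "grip": 0.078
}}

```text
clock: 30.47
eef_pos: [0.5591, 0.1827, 0.0166]
eef_rot: [-1.314, 1.04, -0.939]
wrist_force: [0.7, 0.5, 0.1]
grip_width: 0.911
```

Emit:
{"method": "drive_tool", "body": {
  "increments": [
    {"translation": [0,-0.005,0],"yaw": 0},
    {"translation": [0,-0.01,0],"yaw": 0},
    {"translation": [0,-0.02,0],"yaw": 0},
    {"translation": [0,-0.025,0],"yaw": 0},
    {"translation": [0,-0.025,0],"yaw": 0},
    {"translation": [0,-0.025,-0.01],"yaw": 0},
    {"translation": [0,-0.02,-0.03],"yaw": 0},
    {"translation": [0,0,-0.04],"yaw": 0},
    {"translation": [0,0,-0.03],"yaw": 0},
    {"translation": [0,0,-0.01],"yaw": 0}
  ]
}}

```text
clock: 31.3
eef_pos: [0.4515, 0.1402, 0.1654]
eef_rot: [-1.305, 1.028, -0.947]
wrist_force: [0.2, 0.0, -0.0]
grip_width: 0.914
```

Run:
```python
from h import *
to([.5545,.182,.1])
w=ctrl.get_calibration("wrist"); im=ctrl.read_camera("wrist")
c=ctrl.get_calibration("top"); t=ctrl.read_camera("top")
P={"s":(.479,.012,.034),"m":(.558,-.1775,.034),"l":(.4286,.32,.034),"L":(.5545,.182,.034)}
for k,p in P.items(): print(k,"top",proj(c,p).round(1),"wrist",proj(w,p).round(1))
cv2.imwrite("pics/end.png",np.vstack([im[:200,:],t[140:280]]))
```

```text
tcp [0.4515 0.1402 0.1654] q [ 0.01 -0.04  1.94  0.05  1.26  1.27] F [ 0.2  0.  -0. ] grip 0.0781 t 31.3 tilt [-0.023  0.051 -0.998]
  delta tool [-0.0068  0.0651  0.1112]
s top [321.6 224.6] wrist [467.2 203.3]
m top [397.4 195.1] wrist [710.3 183.6]
l top [197.6 241.9] wrist [137.4 157.3]
L top [254.8 193. ] wrist [314.9  62.7]
```

View pics/end.png

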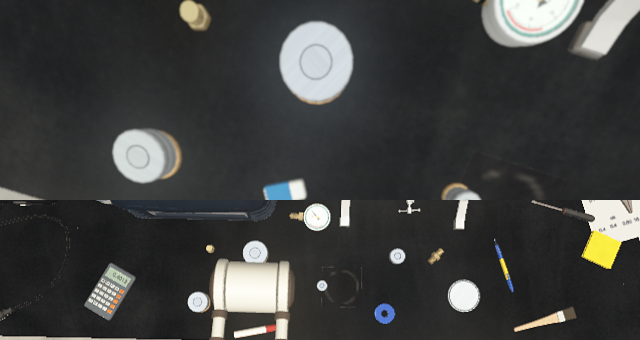

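All four weights show upright, within about 1 px of where they should be. In the wrist view the largest is at (316,63) and the large at (138,156). In the top view the medium is at (398,196) and the small at (322,226). The gauge is still at (316,157). I'll let the arm settle, then hand in.

Emit:
{"method": "drive_tool", "body": {
  "increments": [
    {"translation": [0,0,0],"yaw": 0},
    {"translation": [0,0,0],"yaw": 0},
    {"translation": [0,0,0],"yaw": 0},
    {"translation": [0,0,0],"yaw": 0}
  ]
}}

```text
clock: 31.73
eef_pos: [0.4559, 0.1408, 0.1672]
eef_rot: [-1.301, 1.025, -0.95]
wrist_force: [-0.7, -0.2, -0.1]
grip_width: 0.913
```

Run:
```python
from h import *
to([.45,.14,.165]); print(ctrl.hand_in())
```

```text
tcp [0.4559 0.1408 0.1672] q [ 0.01 -0.04  1.93  0.05  1.26  1.27] F [-0.7 -0.2 -0.1] grip 0.078 t 31.73 tilt [-0.018  0.052 -0.999]
  delta tool [-0.0008  0.0023 -0.0058]
the job is handed in; nothing more can be done
None
```

I took the stack apart from the top down (small, medium, large, largest), set each weight on its own rest, and handed the job in at 31.7 s of the allowed 112 s.

- **Final check:** the last wrist and top pictures show all four weights upright, within 1–2 px (a few mm) of the rest centres. The gauge is still where it lay, the gripper is clear, and the wrist force is near zero.
- **Disagreements:** the scene camera put the rests about 4 mm nearer the robot than the top and wrist cameras did, so I used the top and wrist values. On one descent the arm drifted about 8 mm sideways beside the large weight; I corrected that before gripping.
- **Tool tilt:** the tool slowly drifted up to 0.07 rad off vertical during the carries. The largest weight was therefore let go about 1 mm above its rest, with an estimated lean of about 0.04 rad, and it settled flat.

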